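Load the engraving pallet and hold it up level

TASK

Load the engraving pallet: set the brass blank from the bench that matches the one already loaded into the empty pocket, flat and square on its floor, and let go of it. Then take the pallet by its handle, lift it off its base's locating pins, always level since the blanks only lie in their pockets, and finish while still holding it, level and steady about 10 cm straight above the base, for me to carry to the machine. Leave everything else on the bench where it is.

Things in the scene. Friction and masses are not known exactly. Their poses are not given: they have to be found in the camera images.
- pallet: engraving pallet: bare aluminium plate 66 mm (x) by 204 mm (y) by 13 mm (z up), 0.38 kg with its handle, loose, flat on the base. Origin: centre of its underside. A pocket on either side (+y, -y) of a bridge handle across its middle. Under it at y = +93 and -93 mm are 11 mm bores over the base's two 8 mm locating pins, 7 mm high: a straight lift of 7 mm frees it
- pallet_handle: bridge handle fixed on the pallet: black bar 66 mm long (pallet's x), 13 mm thick (y), 14 mm high, on two 9 mm posts at x = +26.5 and -26.5 mm. Origin: on the pallet's top face, at the middle; the bar spans 35 to 49 mm above it. The loaded pallet balances at mid-bar: pinch the bar between the posts, fingers closing along the pallet's y
- handle_grip (a point): centre of the handle's bar, 55 mm above the pallet's underside; axes as the pallet's
- pocket_empty (a point): centre of the empty pocket's floor, 57 mm from the pallet's middle towards +y; axes as the pallet's. Pocket 39 mm (x) by 53 mm (y), 5 mm deep, floor 8 mm above the pallet's underside: 1.5 mm more on each side than the blank, with a 2 mm sloping lead-in at the rim. The handle's bar is 24 mm from the pocket's edge, its top 54 mm above the pocket floor
- pocket_loaded (a point): centre of the floor of the other, equal pocket, 57 mm from the middle towards -y, in which a blank already lies; axes as the pallet's
- blank: the brass die blank to load: plain block 36 mm (its x) by 50 mm (its y) by 14 mm high, 0.21 kg, lying flat on the bench to the left of the base. Origin: centre of its underside. Seated, it stands 9 mm out of the pocket. It fits either way round; take it across the 36 mm
- blank_loaded: the blank already in the pallet, of the same size, 36 x 50 x 14 mm; origin: centre of its underside
- long_blank: a longer brass blank, 36 x 72 x 14 mm, which does not fit the pockets: leave it. It lies on the bench too and may have changed places with the right one. Origin: centre of its underside
- base: loading base, fixed to the bench: dark steel plate 78 mm (x) by 222 mm (y), 20 mm high, long side roughly across the robot's view. Origin: centre of its underside
- base_top (a point): centre of the top of the base, on which the pallet rests (20 mm above the bench); axes as the base's
- eye_loupe: black eye loupe, 39 mm across and 30 mm high, standing on the bench; origin at the centre of its underside. Leave it
- tweezers: steel tweezers, 14 x 123 x 9 mm (long along its y), lying on the bench behind the work; origin at the centre of the underside. Leave them
- polish_tin: round tin, 49 mm across and 22 mm high, on the bench; origin at the centre of its underside. Leave it
Things that resemble listed ones, but are neither listed nor needed, are in the scene too. Leave any purple look-alike of the blank alone.

How it is judged:
On the way, in this order (a step that is already met when the one before it is completed fails the run):
1. the matching blank lies flat and square on the floor of the empty pocket, let go, with the pallet still down on its base (x of blank in the frame of pocket_empty between -0.0035 and 0.0035 m and y of blank in the frame of pocket_empty between -0.0035 and 0.0035 m and z of blank in the frame of pocket_empty between -0.002 and 0.0015 m and angle between the y axis of blank and the y axis of pallet, either way round below 0.12 rad and angle between the z axis of blank and the z axis of pallet, either way round below 0.05 rad and contact force between the fingers and blank below 0.1 N and z of pallet in the frame of base_top below 0.003 m), for 0.3 s.
2. the pallet, taken by its handle, is off the pins and clear of the base (z of pallet in the frame of base_top above 0.03 m and angle between pallet's own z axis and vertical below 0.12 rad and contact force between the fingers and pallet_handle above 2 N and contact force between pallet and base below 0.1 N), for 0.2 s.
At the end, for the whole second after the job is handed in: Held by its handle, pallet 65 to 150 mm above the base, within 60 mm of over its middle, free of it, level within 0.07 rad, still (20 mm/s, 0.1 rad/s); both blanks in their pockets, within 3.5 mm of centre, on the floor within 1.5 mm, square within 0.12 rad, untouched by the fingers (z of pallet in the frame of base_top between 0.065 and 0.15 m and horizontal distance between pallet and base_top below 0.06 m and angle between pallet's own z axis and vertical below 0.07 rad and linear speed of pallet below 0.02 m/s and angular speed of pallet below 0.1 rad/s and contact force between the fingers and pallet_handle above 2 N and contact force between pallet and base below 0.1 N and contact force between the fingers and blank below 0.1 N and contact force between the fingers and blank_loaded below 0.1 N and x of blank in the frame of pocket_empty between -0.0035 and 0.0035 m and y of blank in the frame of pocket_empty between -0.0035 and 0.0035 m and z of blank in the frame of pocket_empty between -0.002 and 0.0015 m and angle between the y axis of each of blank, blank_loaded and the y axis of pallet, either way round below 0.12 rad and angle between the z axis of each of blank, blank_loaded and the z axis of pallet, either way round below 0.05 rad and x of blank_loaded in the frame of pocket_loaded between -0.0035 and 0.0035 m and y of blank_loaded in the frame of pocket_loaded between -0.0035 and 0.0035 m and z of blank_loaded in the frame of pocket_loaded between -0.002 and 0.0015 m); the arm keeps its last pose, push and grip.
It fails at once if the pallet is tipped by more than 0.2 rad (11 degrees) (angle between pallet's own z axis and vertical above 0.2 rad).
It fails at once if the longer blank, the loupe, the tweezers or the tin is moved by more than 25 mm (distance of any of long_blank, eye_loupe, tweezers, polish_tin from where it was at the start of the episode above 0.025 m).
It also fails if it takes over 51 s, if anything falls off the work surface, if the arm or the gripper's body presses on something with over 40 N, if the wrist force passes 120 N, or if a joint passes its speed limit or range.

ROBOT

A 6-joint arm with a two-finger parallel gripper is mounted at the origin on a cart in front of the work surface, level with it; the furniture and walls round the work are solid. World frame = base frame: x ahead of the robot, y to its left, z up, the work surface at z = 0. Lengths are in m, angles in rad, forces in N, time in s.
With the tool pointing down it reaches from about 0.35 to 0.775 m from the base axis. Payload 5.5 kg.
Tool frame: the origin (TCP) lies between the finger pads; the fingertips stand 19 mm ahead of it and the grasp point (between the pads) is the TCP; z points along the fingers, y is the line along which they close (so a half turn about z gives the same grasp; the last joint's range is limited). The gripper opens to 85 mm and grips with 20 to 120 N. Pads are 22 mm wide; open, the fingers measure 114 mm over their backs; the gripper's body (76 mm by 85 mm) begins 54 mm behind the grasp point. The pads swing forward as they close: fully open they stand 13 mm farther back than shut.
Start: joints at [-1.453, 0.313, 0.046, 1.304, 0, 1.431], TCP at [0.147, -0.556, 0.25] pointing down, gripper open.
Joint ranges: [-2.76, 2.76], [-0.86, 1.69], [-1.03, 1.26], [-2.2, 2.34], [-1.47, 1.5], [-3.14, 3.14]. Speed limits (rad/s): [2.57, 2.57, 3.14, 3.14, 3.14, 3.14].

INTERFACE

Orientations are given as a unit quaternion [w, x, y, z].
In Python, from workcell import env gives the robot as it stands.
- The arm moves only by the tool carry_out, never from a script. Its argument "increments" is a list that holds one entry, the list of rows, each a list of 6 numbers: the shift along the tool's x, y, z each as a share of 50 cm, from -1 to 1, then the turn, a rotation vector about the tool's x, y, z each as a share of 2 pi rad, from -1 to 1. In form: [[[x, y, z, ax, ay, az], ...]]. A call has 1 to 5 rows; each row is the pose to reach, as a shift and turn from the pose commanded when the call began, along the tool's axes at that moment, turning the shorter way round; what a row does not reach only later rows make up. A row lasts 1/8 s, in which the tool goes at most 62.5 mm and 10.7 degrees, less where a joint would pass 70% of its speed; a pose out of reach is approached as far as the arm can. A call with a number of a shift or a turn outside -1 to 1 is refused whole. A call with a gripper value outside its range is refused whole. "jaw" is the closure, from 0 (fully open) to 1 (shut), set as the call begins (left out, the last holds). The fingers move at their own pace and stop on an object; "squeeze" is the grip in N (left out, the last holds). Time passes only in rows, so rows that repeat a pose let the fingers close. It gives the time, the measured TCP pose, the force, the opening and the grip force at its end, in the units of the state.
- env.get_state(): the state, without advancing time (a new reading comes with each control period).
- env.read_camera(name): name is "scene" or "top" or "wrist"; returns a dict with "frame" (400x640x3 uint8, blue, green, red), "z_map" (400x640 float32, m along the optical axis (not along the pixel's ray), 0 where there is no reading), "intrinsics" (3x3 intrinsics, pixels), "R" (3x3) and "t" (3): a world point X has camera coordinates R X + t; the wrist camera has in their place "T_tool_cam" (4x4, takes a point from camera to tool coordinates, whose origin is the TCP and whose axes are the flange's). Camera axes: x right, y down, z forward; pixel columns grow to the right and rows downward; lengths in m; the calibration is good to about 2 mm. The wrist camera is an equidistant fisheye: a pixel r from the principal point sees the ray r / f radians off the axis. A picture is of the moment at which its call begins: read the wrist's pose just before it.
- env.hand_in(): hands the job in; it is judged then, once.
Trained networks look in the newest picture that a camera, given by its name, has taken for a name from the list of things; names that differ only in an ending like _2 or _b are one class to them, and where a whole thing is asked for, a point or a joint stands for the part that bears it (a point fixed in the world has none). Each returns a list of dicts, best first, with "score" (0 to 1); they miss things now and then, are a little off and sometimes report something else, mostly with a low value. They report only what shows in the picture. A call takes as long as a camera call. They do not tell look-alikes from the thing itself.
- env.find_in(camera, name): "position" ([x, y, z] in m, in world coordinates, good to about 4 mm: the middle of the surface that is visible of it).
The state is a dict: "clock": time; "joint_pos": joint angles; "qvel": joint speeds; "tau": joint torques, N m; "tcp_pos": TCP position; "orientation": TCP orientation; "wrist_force": force on the tool from outside, world axes, zero at the start; "ft_torque": the same for the moment, N m; "finger_gap": finger opening in m; "grip_force": force on a finger pad.
Only numpy, scipy, OpenCV 4.12 (cv2) and the standard library are available. Lean on these libraries where they do the work, as an engineer would, in place of code of your own. Each camera call takes 0.05 s, during which the arm holds its last target. There are 200 camera calls.

## Working session

There is one attempt and no reset: what is moved stays moved. The work goes in short steps, Python scripts to look and compute and a tool call to move; the robot and the scene stay as the last step left them, time stands still between calls to the robot, and variables do not carry over. Pictures are saved under pics/ and viewed, at most 13 in all, crops included, and the job is handed in when it is done.

Besides the shell and the picture viewer there is one more tool, called after "Request:" as a command line: name --argument value ..., lists and objects as JSON in quotes. carry_out: Moves the arm, as the interface text tells. Its arguments: {"type":"object","properties":{"increments":{"type":"array","items":{"type":"array","items":{"type":"array","items":{"type":"number","minimum":-1,"maximum":1}}}},"jaw":{"type":"number"},"squeeze":{"type":"number"}},"required":["increments"]}

```bash
mkdir -p pics; cat > h.py <<'E'
import numpy as np, cv2
from scipy.spatial.transform import Rotation as Rn
from workcell import env
def pts(c):
    K=np.array(c["intrinsics"]);z=c["z_map"];v,u=np.mgrid[:z.shape[0],:z.shape[1]]
    P=np.stack([(u-K[0,2])/K[0,0]*z,(v-K[1,2])/K[1,1]*z,z],-1)
    return (P-np.array(c["t"]))@np.array(c["R"])   # R^T (p-t)
def proj(c,X):
    p=np.array(c["R"])@np.array(X)+np.array(c["t"]);q=np.array(c["intrinsics"])@p;return q[:2]/q[2]
def pose():
    s=env.get_state();q=s["orientation"];return np.array(s["tcp_pos"]),Rn.from_quat([q[1],q[2],q[3],q[0]])
E
python3 - <<'E'
from h import *
s=env.get_state();print(s["clock"],s["tcp_pos"],s["orientation"],s["finger_gap"])
for n in ["top","scene"]:
    c=env.read_camera(n);cv2.imwrite(f"pics/{n}0.png",c["frame"])
    np.savez(f"{n}0.npz",**{k:c[k] for k in ("frame","z_map","intrinsics","R","t")})
    for o in ["blank","long_blank","pallet","pallet_handle","base","eye_loupe","tweezers","polish_tin"]:
        for d in env.find_in(n,o)[:3]: print(n,o,round(d["score"],2),np.round(d["position"],3),np.round(proj(c,d["position"])))
print(env.get_state()["clock"])
E
```

```text
0.0 [ 0.14653162 -0.55552826  0.24939167] [-9.06836985e-04  9.91704439e-01  1.28535925e-01  7.61611146e-06] 0.08506092990499863
top blank 0.83 [0.579 0.143 0.012] [229. 196.]
top blank 0.8 [ 0.415 -0.057  0.012] [306. 256.]
top blank 0.66 [0.606 0.038 0.012] [269. 186.]
top long_blank 0.86 [ 0.514 -0.018  0.011] [290. 219.]
top pallet 0.6 [ 0.567 -0.231  0.033] [370. 196.]
top pallet_handle 0.56 [ 0.56  -0.246  0.085] [379. 194.]
top pallet_handle 0.34 [ 0.547 -0.219  0.019] [365. 204.]
top base 0.74 [ 0.543 -0.22   0.018] [365. 206.]
top eye_loupe 0.66 [0.501 0.173 0.022] [217. 225.]
top polish_tin 0.56 [0.398 0.178 0.019] [214. 265.]
scene blank 0.84 [ 0.408 -0.052  0.014] [333. 252.]
scene blank 0.78 [0.579 0.152 0.012] [215. 278.]
scene blank 0.7 [0.61  0.043 0.013] [237. 242.]
scene long_blank 0.81 [ 0.51  -0.014  0.014] [287. 244.]
scene long_blank 0.53 [ 0.533 -0.293  0.042] [342. 169.]
scene pallet 0.71 [ 0.569 -0.232  0.033] [317. 179.]
scene pallet_handle 0.54 [ 0.561 -0.244  0.075] [323. 165.]
scene base 0.86 [ 0.543 -0.2    0.019] [319. 194.]
scene eye_loupe 0.88 [0.505 0.16  0.017] [239. 294.]
scene tweezers 0.44 [ 0.646 -0.114  0.003] [266. 202.]
scene polish_tin 0.83 [0.399 0.189 0.016] [272. 329.]
scene polish_tin 0.67 [ 0.56  -0.243  0.075] [323. 165.]
0.9
```

```bash
python3 - <<'E'
import cv2
a=cv2.imread("pics/top0.png")[130:310,190:450];cv2.imwrite("pics/topc.png",cv2.resize(a,None,fx=3,fy=3,interpolation=2))
a=cv2.imread("pics/scene0.png")[130:350,190:460];cv2.imwrite("pics/scenec.png",cv2.resize(a,None,fx=2.6,fy=2.6,interpolation=2))
E
```

```text
(no output)
```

View pics/topc.png

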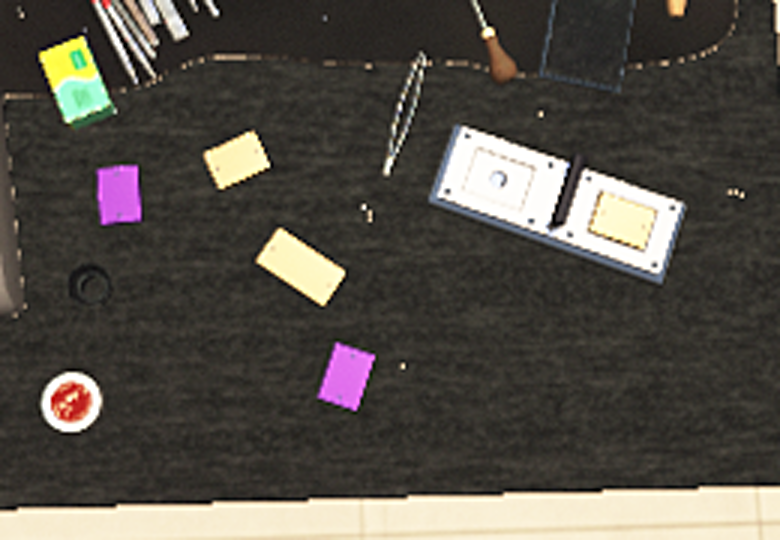

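View pics/scenec.png

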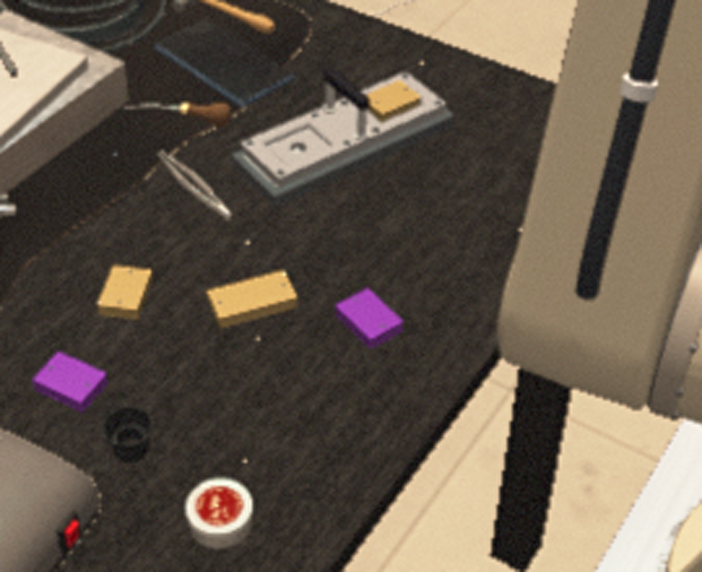

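The top crop (3x, offset 190,130) shows the short brass blank at crop (237,160), the long one at (300,267), and purple look-alikes at (119,195) and (347,377). The pallet has its empty pocket at (498,180), to the left, and the loaded one at (623,220). The scene view agrees.

```bash
cat >> h.py <<'E'
def rect(xy):
    (c,s,a)=cv2.minAreaRect((xy*1000).astype(np.float32)); a=np.radians(a)
    if s[0]<s[1]: s=(s[1],s[0]);a+=np.pi/2
    a=(a+np.pi/2)%np.pi-np.pi/2
    return np.array(c)/1000,s,a   # centre, (long,short) mm, angle of long side
def onplane(c,uv,z):
    K,R,t=[np.array(c[k]) for k in("intrinsics","R","t")]
    d=np.c_[uv,np.ones(len(uv))]@np.linalg.inv(K).T@R; o=-R.T@t
    return o+d*((z-o[2])/d[:,2])[:,None]
E
python3 - <<'E'
from h import *
for n in ["top","scene"]:
    c=np.load(f"{n}0.npz");f=c["frame"].astype(int);P=pts(c)
    hsv=cv2.cvtColor(c["frame"],cv2.COLOR_BGR2HSV)
    brass=(hsv[...,0]>12)&(hsv[...,0]<30)&(hsv[...,1]>60)&(hsv[...,2]>150)
    for nm,m,cen,r,z in [("blank",brass,(.608,.04),.045,.014),("loaded",brass,(.535,-.29),.045,.042),
            ("pallet",(hsv[...,2]>110)|brass,(.56,-.24),.125,.033)]:
        m=m&(np.hypot(P[...,0]-cen[0],P[...,1]-cen[1])<r)
        if nm=="pallet": m&=(P[...,2]>.022)
        if nm=="blank": m&=P[...,2]>.008
        k,l,st,_=cv2.connectedComponentsWithStats(m.astype(np.uint8)); 
        m=l==1+np.argmax(st[1:,4])
        v,u=np.nonzero(m);print(n,nm,m.sum(),"zmed",np.median(P[m][:,2]).round(4),"plane rect",[np.round(x,3) for x in rect(onplane(c,np.c_[u,v],z)[:,:2])],"mean",P[m].mean(0).round(4))
E
```

```text
top blank 149 zmed 0.0137 plane rect [array([0.611, 0.04 ]), array([44.79 , 35.399]), np.float64(-1.18)] mean [0.6126 0.0419 0.0137]
top loaded 12 zmed 0.0353 plane rect [array([ 0.555, -0.277]), array([32.629,  2.906]), np.float64(-0.432)] mean [ 0.5559 -0.279   0.0348]
top pallet 1782 zmed 0.0326 plane rect [array([ 0.564, -0.247]), array([209.006,  69.863]), np.float64(1.195)] mean [ 0.5637 -0.2485  0.0337]
scene blank 235 zmed 0.0132 plane rect [array([0.61 , 0.039]), array([49.218, 35.09 ]), np.float64(-1.152)] mean [0.6107 0.0389 0.0132]
scene loaded 309 zmed -0.751 plane rect [array([0.271, 0.165]), array([44.283, 30.349]), np.float64(-1.552)] mean [ 0.524  -0.2897 -0.7512]
scene pallet 1168 zmed 0.032 plane rect [array([ 0.564, -0.247]), array([204.79 ,  69.121]), np.float64(1.203)] mean [ 0.5641 -0.2408  0.033 ]
```

Request:
carry_out --increments '[[[0.5,-0.37,0,0,0,-0.14],[0.5,-0.37,0,0,0,-0.14],[0.5,-0.37,0,0,0,-0.14],[0.5,-0.37,0,0,0,-0.14],[0.5,-0.37,0,0,0,-0.14]]]' --jaw 0.25 --squeeze 50

```text
clock: 1.52
tcp_pos: [0.3422, -0.3118, 0.2506]
orientation: [0.001, 0.841, 0.54, 0.0]
wrist_force: [1.5, -0.2, -0.0]
finger_gap: 0.0641
grip_force: 0.0
```

```bash
cat >> h.py <<'E'
def go(x,y,z,psi):   # shares to reach TCP (x,y,z), tool down, tool x at angle psi
    p,R=pose();T=Rn.from_euler("z",psi)*Rn.from_rotvec([np.pi,0,0])
    return np.r_[R.inv().apply(np.array([x,y,z])-p)/.5,(R.inv()*T).as_rotvec()/2/np.pi].round(4)
E
python3 -c "
from h import *
print(pose()[0],env.get_state()['finger_gap'],go(.611,.039,.2,1.98))"
```

```text
[ 0.34216634 -0.31182714  0.25058434] 0.06408478542518947 [ 8.618e-01  1.970e-01  1.010e-01  1.000e-04  1.000e-04 -1.334e-01]
```

Request:
carry_out --increments '[[[0.86,0.197,0.1,0,0,-0.133],[0.86,0.197,0.1,0,0,-0.133],[0.86,0.197,0.1,0,0,-0.133],[0.86,0.197,0.1,0,0,-0.133],[0.86,0.197,0.1,0,0,-0.133]]]'

```text
clock: 2.15
tcp_pos: [0.5324, -0.0661, 0.2152]
orientation: [0.001, 0.55, 0.835, 0.0]
wrist_force: [1.6, -0.9, 1.1]
finger_gap: 0.064
grip_force: 0.0
```

```bash
python3 -c "
from h import *
print(pose()[0],go(.611,.039,.2,1.98))"
```

```text
[ 0.5324166  -0.0660647   0.21516765] [ 1.310e-01  2.274e-01  3.040e-02  1.000e-04  2.000e-04 -5.000e-04]
```

Request:
carry_out --increments '[[[0.13,0.227,0.03,0,0,0],[0.13,0.227,0.03,0,0,0],[0.13,0.227,0.03,0,0,0],[0.13,0.227,0.03,0,0,0]]]'

```text
clock: 2.65
tcp_pos: [0.6099, 0.0367, 0.1996]
orientation: [-0.0, 0.551, 0.834, -0.001]
wrist_force: [-0.5, -0.5, 0.8]
finger_gap: 0.0641
grip_force: 0.0
```

```bash
cat >> h.py <<'E'
def wrist(fn):
    p,R=pose();c=env.read_camera("wrist");cv2.imwrite("pics/"+fn+".png",c["frame"])
    np.savez(fn+".npz",p=p,q=R.as_quat(),**{k:c[k] for k in("frame","z_map","intrinsics","T_tool_cam")})
    return np.load(fn+".npz")
def wrays(c,uv):   # world ray origin and dirs for wrist pixels (equidistant fisheye)
    K=c["intrinsics"];x=(uv[:,0]-K[0,2])/K[0,0];y=(uv[:,1]-K[1,2])/K[1,1];r=np.hypot(x,y)+1e-9
    d=np.c_[x/r*np.sin(r),y/r*np.sin(r),np.cos(r)];T=c["T_tool_cam"];R=Rn.from_quat(c["q"])
    return c["p"]+R.apply(T[:3,3]),R.apply(d@T[:3,:3].T)
def wplane(c,uv,z):
    o,d=wrays(c,np.asarray(uv,float));return o+d*((z-o[2])/d[:,2])[:,None]
def wproj(c,X):
    R=Rn.from_quat(c["q"]);T=c["T_tool_cam"];q=(R.inv().apply(np.atleast_2d(X)-c["p"])-T[:3,3])@T[:3,:3]
    th=np.arctan2(np.hypot(q[:,0],q[:,1]),q[:,2]);ph=np.arctan2(q[:,1],q[:,0]);K=c["intrinsics"]
    return np.c_[K[0,2]+K[0,0]*th*np.cos(ph),K[1,2]+K[1,1]*th*np.sin(ph)]
E
python3 - <<'E'
from h import *
c=wrist("w1");print(c["p"],c["intrinsics"],c["T_tool_cam"].round(3))
print(wproj(c,[[.611,.039,.014],[.611,.039,0],c["p"]]))
hsv=cv2.cvtColor(c["frame"],cv2.COLOR_BGR2HSV);m=((hsv[...,0]>12)&(hsv[...,0]<32)&(hsv[...,1]>50)&(hsv[...,2]>120)).astype(np.uint8)
k,l,st,cc=cv2.connectedComponentsWithStats(m)
for i in range(1,k):
    if st[i,4]>300:
        v,u=np.nonzero(l==i);z=c["z_map"][l==i]
        print(st[i],cc[i].round(),[np.round(x,4) for x in rect(wplane(c,np.c_[u,v],.014)[:,:2])],np.median(z))
E
```

```text
[0.60988758 0.03672726 0.19960321] [[309.70691629   0.         321.95058177]
 [  0.         309.70691629 198.06183222]
 [  0.           0.           1.        ]] [[-0.    -0.945 -0.327  0.083]
 [ 1.    -0.     0.     0.001]
 [-0.    -0.327  0.945 -0.124]
 [ 0.     0.     0.     1.   ]]
[[322.65851377 174.8577622 ]
 [322.64491287 171.5383981 ]
 [319.01842466 278.41156525]]
[  58    0   69   24 1058] [95.  9.] [array([0.2645, 0.125 ]), array([123.8622,  28.7908]), np.float64(0.1157)] 0.86474967
[  0  22  17 100 547] [ 9. 72.] [array([0.1013, 0.0208]), array([162.6386,  59.4501]), np.float64(-1.1927)] 0.26940075
[ 445   62   37   45 1026] [465.  83.] [array([0.7075, 0.1895]), array([44.4252, 42.3418]), np.float64(-1.1989)] 0.26960322
[582 112  57 137 833] [615. 173.] [array([1.0108, 0.2146]), array([230.6182,  26.7098]), np.float64(-1.5658)] 0.3058831
[   0  131  111  269 6734] [ 47. 305.] [array([ 0.1883, -0.4988]), array([975.5913, 322.0953]), np.float64(1.227)] 1.464407
[448 147  71  12 466] [483. 152.] [array([0.766 , 0.1367]), array([93.5346,  8.0302]), np.float64(0.5222)] 0.3144756
[ 306  153   37   47 1629] [324. 176.] [array([0.6133, 0.0381]), array([49.922, 36.795]), np.float64(-1.1519)] 0.31931308
[ 189  159   67   59 1969] [222. 188.] [array([ 0.5152, -0.0184]), array([72.6789, 36.3112]), np.float64(0.9566)] 0.3238074
[585 177  55 103 596] [610. 232.] [array([1.0805, 0.1545]), array([188.4883,  85.3619]), np.float64(-1.3381)] 1.191401
```

View pics/w1.png

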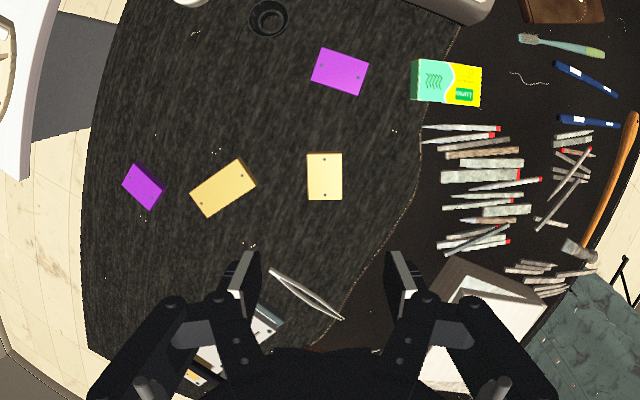

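The wrist view shows the brass blank at (324,176) measuring 50 x 37 mm, the long one at (222,188), and purple ones at (340,70) and (142,187). The fingers straddle the blank correctly. I'll go lower and re-measure.

```bash
python3 -c "
from h import *
print(go(.6125,.0385,.085,1.99))"
```

```text
[ 2.5e-03  7.5e-03  2.3e-01 -1.0e-04  0.0e+00 -2.7e-03]
```

Request:
carry_out --increments '[[[0.0025,0.0075,0.23,0,0,-0.0027],[0.0025,0.0075,0.23,0,0,-0.0027],[0.0025,0.0075,0.23,0,0,-0.0027],[0.0025,0.0075,0.23,0,0,-0.0027]]]'

```text
clock: 3.2
tcp_pos: [0.614, 0.0378, 0.0874]
orientation: [0.001, 0.545, 0.838, 0.0]
wrist_force: [1.0, -0.3, 0.4]
finger_gap: 0.0639
grip_force: 0.0
```

```bash
cat >> h.py <<'E'
def brass(c,near,z,rad=45):   # brass blob nearest a pixel, its rectangle on plane z
    hsv=cv2.cvtColor(c["frame"],cv2.COLOR_BGR2HSV)
    m=((hsv[...,0]>12)&(hsv[...,0]<32)&(hsv[...,1]>50)&(hsv[...,2]>120)).astype(np.uint8)
    k,l,st,cc=cv2.connectedComponentsWithStats(m)
    i=min([j for j in range(1,k) if st[j,4]>250],key=lambda j:np.hypot(*(cc[j]-near)))
    v,u=np.nonzero(l==i);return st[i],rect(wplane(c,np.c_[u,v],z)[:,:2]),l==i
E
python3 - <<'E'
from h import *
c=wrist("w2");print(c["p"],go(.6125,.0385,.085,1.99))
st,r,m=brass(c,wproj(c,[.612,.039,.014])[0],.014);print(st,r)
# depth-based height
v,u=np.nonzero(m);o,d=wrays(c,np.c_[u,v].astype(float));f=Rn.from_quat(c["q"]).apply(c["T_tool_cam"][:3,2])
P=o+d*(c["z_map"][m]/(d@f))[:,None];print(np.median(P,0))
E
```

```text
[0.61395162 0.03780407 0.08739086] [ 0.0028 -0.0039  0.0063  0.0006  0.0003 -0.0002]
[ 293  183   54   68 3235] (array([0.61369067, 0.03812761]), (50.41086196899414, 36.42270278930664), np.float64(-1.1532060765467742))
[0.61226242 0.03781482 0.01421244]
```

```bash
python3 -c "
from h import *
print(pose()[0],go(.6135,.038,.0255,1.9885))"
```

```text
[0.61481419 0.03801644 0.08814771] [ 0.0013 -0.0029  0.1253  0.0006  0.0003  0.    ]
```

Request:
carry_out --increments '[[[0.001,-0.002,0.07,0,0,0],[0.001,-0.002,0.115,0,0,0],[0.001,-0.002,0.122,0,0,0],[0.001,-0.002,0.122,0,0,0]]]'

```text
clock: 3.75
tcp_pos: [0.6135, 0.0388, 0.0261]
orientation: [0.001, 0.545, 0.839, 0.001]
wrist_force: [0.4, 0.0, -0.1]
finger_gap: 0.0641
grip_force: 0.0
```

```bash
python3 -c "
from h import *
print(go(.6135,.038,.0255,1.9885),pose()[0],env.get_state()['wrist_force'])"
```

```text
[-0.0015 -0.0006  0.0013  0.0004  0.0002  0.0002] [0.61348575 0.03882619 0.02613368] [ 0.41833157  0.04366743 -0.06252561]
```

Request:
carry_out --increments '[[[-0.001,0,0.001,0,0,0],[-0.001,0,0.001,0,0,0],[-0.001,0,0.001,0,0,0],[-0.001,0,0.001,0,0,0],[-0.001,0,0.001,0,0,0]]]' --jaw 1 --squeeze 50

```text
clock: 4.38
tcp_pos: [0.6134, 0.0385, 0.0253]
orientation: [0.001, 0.544, 0.839, 0.001]
wrist_force: [-0.7, -1.0, 6.3]
finger_gap: 0.0343
grip_force: 50.5
```

Request:
carry_out --increments '[[[0,0,-0.03,0,0,0],[0,0,-0.1,0,0,0],[0,0,-0.18,0,0,0],[0,0,-0.24,0,0,0],[0,0,-0.24,0,0,0]]]'

```text
clock: 5.0
tcp_pos: [0.6141, 0.0386, 0.1468]
orientation: [0.003, 0.544, 0.839, 0.001]
wrist_force: [0.3, 0.5, -2.9]
finger_gap: 0.0336
grip_force: 50.5
```

```bash
python3 - <<'E'
from h import *
s=env.get_state();print(s["finger_gap"],s["grip_force"])
a=1.199; p=np.array([.564,-.247])+.057*np.array([np.cos(a),np.sin(a)]);print(p)
print(go(p[0],p[1],.15,a))
E
```

```text
0.03364076009194209 50.53918898105621
[ 0.58470751 -0.19389445]
[-4.007e-01 -2.430e-01 -6.500e-03  1.000e-03  1.000e-04  1.259e-01]
```

Request:
carry_out --increments '[[[-0.4,-0.243,0,0,0,0.126],[-0.4,-0.243,0,0,0,0.126],[-0.4,-0.243,0,0,0,0.126],[-0.4,-0.243,0,0,0,0.126],[-0.4,-0.243,0,0,0,0.126]]]'

```text
clock: 5.62
tcp_pos: [0.5811, -0.1971, 0.1415]
orientation: [-0.001, 0.828, 0.561, -0.001]
wrist_force: [-0.1, 0.3, -2.2]
finger_gap: 0.0343
grip_force: 50.6
```

Request:
carry_out --increments '[[[0,0,0,0,0,0]]]'

```text
clock: 5.75
tcp_pos: [0.5814, -0.1938, 0.1417]
orientation: [-0.001, 0.826, 0.564, -0.001]
wrist_force: [0.5, 0.4, -2.5]
finger_gap: 0.0344
grip_force: 50.6
```

```bash
python3 - <<'E'
from h import *
c=wrist("w3");print(c["p"],go(.5847,-.1939,.15,1.199))
print(wproj(c,[[.5847,-.1939,.028],[.564,-.247,.033],list(c["p"]-[0,0,.012])]))
E
```

```text
[ 0.58140628 -0.19377486  0.14165874] [ 0.0008  0.0061 -0.016  -0.0004 -0.     -0.    ]
[[324.11947893 199.73627259]
 [324.06679445 263.3586652 ]
 [318.71557807 267.50014756]]
```

View pics/w3.png

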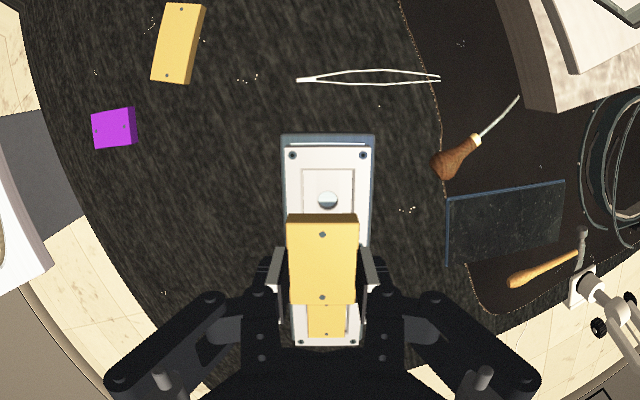

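Wrist view: the blank is held squarely, its top face spanning about (288–358, 215–303). The empty pocket is ahead with its rim near x 302–355 and y 168, and the plate's +y end is at row ~145. I'll fit the edges.

```bash
cat >> h.py <<'E'
def edges(c,z=.033,e=.1986):   # plate edges from wrist picture, expressed in tool-aligned frame at TCP
    g=c["frame"].min(2).astype(np.float32);g=cv2.GaussianBlur(g,(3,3),0)
    p=c["p"];R=Rn.from_quat(c["q"])
    return g,p,R
E
python3 - <<'E'
from h import *
c=np.load("w3.npz");g=c["frame"].min(2)
for r in (155,180,200): print(r,"cols270-390",g[r,276:382:1].tolist())
print("col300",g[128:200,300].tolist());print("col326",g[128:215,340].tolist())
a=c["frame"][125:350,265:385];cv2.imwrite("pics/w3c.png",cv2.resize(a,None,fx=2.6,fy=2.6,interpolation=2))
E
```

```text
155 cols270-390 [43, 44, 47, 48, 72, 90, 101, 125, 177, 238, 234, 208, 159, 98, 69, 35, 42, 41, 80, 102, 142, 238, 235, 234, 236, 234, 234, 235, 234, 234, 235, 237, 237, 236, 237, 237, 237, 236, 238, 236, 238, 239, 238, 239, 238, 239, 239, 238, 240, 240, 239, 240, 239, 241, 240, 241, 241, 241, 241, 241, 241, 242, 242, 241, 242, 243, 241, 243, 242, 245, 244, 244, 243, 244, 244, 243, 245, 244, 245, 244, 246, 248, 244, 103, 113, 66, 38, 38, 62, 101, 101, 233, 246, 250, 245, 104, 113, 126, 75, 39, 41, 51, 54, 50, 53, 49]
180 cols270-390 [49, 45, 44, 48, 51, 73, 87, 101, 123, 174, 238, 232, 232, 231, 231, 230, 232, 230, 232, 233, 233, 233, 233, 230, 216, 205, 205, 215, 232, 237, 236, 236, 236, 235, 236, 235, 238, 237, 236, 234, 235, 233, 233, 233, 234, 236, 235, 236, 235, 236, 235, 235, 236, 237, 237, 236, 236, 239, 237, 237, 236, 237, 240, 240, 242, 240, 243, 242, 243, 241, 243, 243, 244, 243, 245, 238, 146, 156, 157, 233, 245, 245, 244, 244, 244, 245, 246, 245, 246, 245, 245, 247, 248, 244, 106, 115, 124, 82, 36, 42, 48, 45, 38, 37, 39, 45]
200 cols270-390 [48, 50, 48, 46, 44, 33, 77, 9
[... 578 characters left out ...]
181, 240, 236, 234, 235, 234, 233, 233, 236, 233, 234, 233, 233, 233, 234, 232, 234, 232, 234, 233, 234, 218, 212, 216, 213, 214, 218, 216, 220, 217, 218, 219, 217, 216, 220, 216, 216, 223, 220, 220, 224, 222, 220, 225, 219, 222, 219, 220, 227, 226, 224, 226, 228]
col326 [52, 45, 53, 41, 41, 78, 104, 105, 115, 116, 118, 121, 121, 103, 156, 255, 197, 106, 108, 206, 247, 245, 244, 243, 243, 243, 243, 242, 242, 242, 242, 242, 241, 241, 243, 241, 241, 242, 241, 242, 208, 187, 230, 243, 244, 243, 243, 241, 242, 242, 241, 241, 242, 242, 241, 242, 241, 241, 239, 240, 241, 241, 240, 242, 241, 241, 240, 240, 240, 240, 240, 238, 240, 240, 239, 240, 242, 240, 240, 241, 238, 240, 239, 240, 250, 150, 33]
```

View pics/w3c.png

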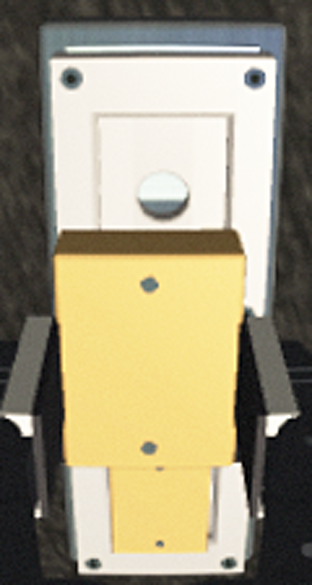

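```bash
cat >> h.py <<'E'
def plate(c,rows,cols,rend,mid=325,th=175,z=.033):
    """plate from its side edges (rows) and +y end (cols): centre line, angle, pocket centre, in world"""
    g=c["frame"].min(2).astype(float)
    def cross(a,i,s):   # last sample >th going from i outwards, sub-pixel
        return [j for j in (i,)][0]
    L,Rr,E=[],[],[]
    for r in rows:
        b=np.nonzero(g[r,mid-60:mid+60]>th)[0]+mid-60
        l,h=b[0],b[-1]
        L.append([l-(g[r,l]-th)/(g[r,l]-g[r,l-1]),r]);Rr.append([h+(g[r,h]-th)/(g[r,h]-g[r,h+1]),r])
    for k in cols:
        i=rend
        while g[i-1,k]>th: i-=1
        E.append([k,i-(g[i,k]-th)/(g[i,k]-g[i-1,k])])
    L,Rr,E=[wplane(c,x,z)[:,:2] for x in (L,Rr,E)]
    def fit(P): 
        vx,vy,x,y=cv2.fitLine(P.astype(np.float32),cv2.DIST_HUBER,0,.0005,.001).ravel();return np.array([x,y]),np.arctan2(vy,vx)
    (lp,la),(rp,ra),(ep,ea)=fit(L),fit(Rr),fit(E)
    f=lambda a:(a%np.pi)
    a=(f(la)+f(ra))/2;u=np.array([np.cos(a),np.sin(a)]);n=np.array([u[1],-u[0]])
    w=(rp-lp)@n;x=((rp+lp)/2)@n;y=ep@u
    cen=lambda d:x*n+(y-d)*u
    return dict(width=abs(w),angles=(f(la),f(ra),f(ea+np.pi/2)),a=a,pocket=cen(.045),centre=cen(.102),n=n,u=u)
def held(c,dz=-.0115,near=None):
    z=c["p"][2]+dz;st,r,m=brass(c,wproj(c,c["p"]+[0,0,dz])[0] if near is None else near,z);return st,r
E
python3 - <<'E'
from h import *
c=np.load("w3.npz")
d=plate(c,range(168,208,2),list(range(295,300))+list(range(310,350,4)),153);print(d)
st,r=held(c);print(st,r,c["p"],"psi",Rn.from_quat(c["q"]).as_euler("zyx"))
E
```

```text
{'width': np.float32(0.06644513), 'angles': (np.float32(1.2032872), np.float32(1.2014354), np.float32(1.2043045)), 'a': np.float32(1.2023613), 'pocket': array([ 0.58683544, -0.19543336], dtype=float32), 'centre': array([ 0.5663066 , -0.24860822], dtype=float32), 'n': array([ 0.93289214, -0.36015588], dtype=float32), 'u': array([0.36015588, 0.93289214], dtype=float32)}
[ 285  213   75  125 6972] (array([ 0.57937018, -0.20344798]), (80.19029235839844, 36.04237365722656), np.float64(1.1999327691898412)) [ 0.58140628 -0.19377486  0.14165874] psi [-1.19751241e+00 -2.89219812e-03 -3.14006763e+00]
```

```bash
cat >> h.py <<'E'
def heldc(c,dz=-.0115,vth=190):
    """centre & angle of the held blank's top face"""
    f=c["frame"].astype(int);hsv=cv2.cvtColor(c["frame"],cv2.COLOR_BGR2HSV)
    z=c["p"][2]+dz;uv=wproj(c,c["p"]+[0,0,dz])[0].astype(int)
    m=(hsv[...,0]>12)&(hsv[...,0]<32)&(hsv[...,1]>60)&(f[...,2]>vth)
    fr,bk=[],[]
    for k in list(range(uv[0]-22,uv[0]-12)):
        r=uv[1]
        while m[r-1,k]: r-=1
        fr.append([k,r-.5])
        r=uv[1]
        while m[r+1,k]: r+=1
        bk.append([k,r+.5])
    F=wplane(c,fr,z)[:,:2];B=wplane(c,bk,z)[:,:2]
    sd=[]
    for r in range(uv[1]-30,uv[1]-5,3):
        b=np.nonzero(m[r,uv[0]-60:uv[0]+60])[0]+uv[0]-60;sd.append(wplane(c,[[b[0]-.5,r],[b[-1]+.5,r]],z)[:,:2])
    return np.median(fr,0),np.median(bk,0),F,B,np.array(sd)
E
python3 - <<'E'
from h import *
c=np.load("w3.npz");d=plate(c,range(168,208,2),list(range(295,300))+list(range(310,350,4)),153);u,n=d["u"],d["n"]
f,b,F,B,S=heldc(c);p=c["p"][:2]
print(f,b,"len",np.median(F@u)-np.median(B@u),"y of blank rel TCP",(np.median(F@u)+np.median(B@u))/2-p@u)
print("widths",np.linalg.norm(S[:,1]-S[:,0],axis=1).round(4),"x rel TCP",np.median(S.mean(1)@n)-p@n)
print("pocket rel TCP along u,n",(d["pocket"]-p)@u,(d["pocket"]-p)@n)
E
```

```text
[300.5 222.5] [300.5 304.5] len 0.04965858669396837 y of blank rel TCP 0.0006908844426215879
widths [0.0357 0.0354 0.0355 0.0352 0.0344 0.0345 0.0342 0.0339 0.034 ] x rel TCP 0.0017294784511193706
pocket rel TCP along u,n 0.0004081433471375851 0.005662148379374197
```

Request:
carry_out --increments '[[[-0.0006,0.008,0.08,0,0,0],[-0.0006,0.008,0.125,0,0,0],[-0.0006,0.008,0.136,0,0,0],[-0.0006,0.008,0.136,0,0,0],[-0.0006,0.008,0.136,0,0,0]]]'

```text
clock: 6.42
tcp_pos: [0.5872, -0.1954, 0.0769]
orientation: [0.001, 0.826, 0.564, 0.001]
wrist_force: [-0.3, 0.4, -2.8]
finger_gap: 0.0342
grip_force: 50.6
```

```bash
python3 - <<'E'
from h import *
c=wrist("w4");print(c["p"],Rn.from_quat(c["q"]).as_euler("zyx"),wproj(c,[[.5868,-.1954,.033],[.6031,-.1535,.033],c["p"]-[0,0,.0115]]).round())
a=c["frame"][130:400,230:420];cv2.imwrite("pics/w4c.png",cv2.resize(a,None,fx=2.2,fy=2.2,interpolation=2))
E
```

```text
[ 0.58719588 -0.19535534  0.07685965] [-1.19908117e+00  1.93985452e-03  3.14054864e+00] [[318. 240.]
 [318. 167.]
 [319. 268.]]
```

View pics/w4c.png

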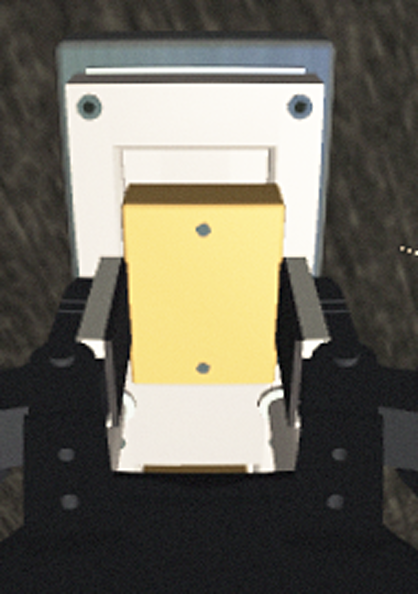

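```bash
cat >> h.py <<'E'
def report(c,rows,cols,rend,mid,dz=-.0115):
    d=plate(c,rows,cols,rend,mid);u,n=d["u"],d["n"];p=c["p"][:2]
    print("plate width",d["width"],"angles",np.round(d["angles"],4),"pocket",d["pocket"],"centre",d["centre"])
    f,b,F,B,S=heldc(c,dz);y=(np.median(F@u)+np.median(B@u))/2;W=np.linalg.norm(S[:,1]-S[:,0],axis=1)
    x=S.mean(1)@n
    print("rows",f,b,"len",np.median(F@u)-np.median(B@u),"W",W.round(4),"x rel TCP",(x-p@n).round(4),"y rel TCP",y-p@u)
    L=S[:4,0]; V=S[3,0]-S[0,0];print("edge angle",np.arctan2(*(-V)[::-1]),np.arctan2(*(S[0,1]-S[3,1])[::-1]))
    print("blank must move: u",d["pocket"]@u-y,"n",d["pocket"]@n-np.median(x))
E
python3 - <<'E'
from h import *
c=np.load("w4.npz")
report(c,range(182,240,3),list(range(280,355,4)),171,319)
E
```

```text
plate width 0.066527024 angles [1.1992 1.2022 1.1987] pocket [ 0.58680767 -0.19564079] centre [ 0.5661906 -0.2487815]
rows [300.5 222.5] [300.5 304.5] len 0.04965778066528294 W [0.0357 0.0359 0.036  0.0352 0.0344 0.0345 0.0342 0.0339 0.034 ] x rel TCP [0.0018 0.0018 0.0018 0.0018 0.0018 0.0018 0.0015 0.0018 0.0018] y rel TCP 0.0006848839803340404
edge angle 1.2498665025065103 1.1482120819551764
blank must move: u -0.0010914217132400664 n -0.002030509720391427
```

Request:
carry_out --increments '[[[-0.0022,-0.004,0.004,0,0,0],[-0.0022,-0.004,0.008,0,0,0],[-0.0022,-0.004,0.012,0,0,0],[-0.0022,-0.004,0.012,0,0,0]]]'

```text
clock: 6.98
tcp_pos: [0.5838, -0.1955, 0.0694]
orientation: [-0.0, 0.826, 0.564, -0.0]
wrist_force: [0.2, 0.1, -2.0]
finger_gap: 0.0342
grip_force: 50.6
```

```bash
python3 - <<'E'
from h import *
c=wrist("w5");print(c["p"],Rn.from_quat(c["q"]).as_euler("zyx"),wproj(c,[[.6031,-.1535,.033]]))
report(c,range(182,240,3),list(range(280,355,4)),171,319)
E
```

```text
[ 0.58384908 -0.19552797  0.06935219] [-1.19835381e+00 -3.81278861e-04 -3.14148922e+00] [[323.72885139 167.95547681]]
plate width 0.45464355 angles [1.2024 0.     1.2068] pocket [0.42672035 0.01703687] centre [ 0.37971526 -0.01520477]
rows [300.5 222.5] [300.5 304.5] len 0.041974281635889954 W [0.0357 0.0359 0.036  0.0352 0.0344 0.0345 0.0347 0.0344 0.034 ] x rel TCP [-0.0082 -0.0073 -0.0064 -0.0054 -0.0045 -0.0035 -0.0025 -0.0017 -0.0005] y rel TCP -0.004710771193369989
edge angle 1.2491936426906338 1.147468608592783
blank must move: u -0.004629774109777607 n -0.2597126635041534h.py:57: RuntimeWarning: divide by zero encountered in scalar divide
  L.append([l-(g[r,l]-th)/(g[r,l]-g[r,l-1]),r]);Rr.append([h+(g[r,h]-th)/(g[r,h]-g[r,h+1]),r])
h.py:30: RuntimeWarning: invalid value encountered in divide
  d=np.c_[x/r*np.sin(r),y/r*np.sin(r),np.cos(r)];T=c["T_tool_cam"];R=Rn.from_quat(c["q"])
h.py:30: RuntimeWarning: invalid value encountered in sin
  d=np.c_[x/r*np.sin(r),y/r*np.sin(r),np.cos(r)];T=c["T_tool_cam"];R=Rn.from_quat(c["q"])
h.py:30: RuntimeWarning: invalid value encountered in cos
  d=np.c_[x/r*np.sin(r),y/r*np.sin(r),np.cos(r)];T=c["T_tool_cam"];R=Rn.from_quat(c["q"])
```

```bash
sed -i 's/g\[r,mid-60:mid+60\]>th)\[0\]+mid-60/g[r,mid-75:mid+75]>th)[0]+mid-75/' h.py; python3 - <<'E'
from h import *
c=np.load("w5.npz")
report(c,range(182,240,3),list(range(285,360,4)),172,322)
E
```

```text
plate width 0.066526696 angles [1.2024 1.2005 1.2073] pocket [ 0.586835   -0.19558166] centre [ 0.56625926 -0.24873838]
rows [300.5 222.5] [300.5 304.5] len 0.049652411716588685 W [0.0357 0.0359 0.036  0.0352 0.0344 0.0345 0.0347 0.0344 0.034 ] x rel TCP [0.0018 0.0018 0.0018 0.0018 0.0018 0.0017 0.0017 0.0015 0.0017] y rel TCP 0.0006903864269255239
edge angle 1.2491936426906338 1.147468608592783
blank must move: u 0.00033740218123325116 n 0.001052546302643731
```

Request:
carry_out --increments '[[[0,0,0,0,0,0],[0,0,0,0,0,0],[0,0,0,0,0,0],[0,0,0,0,0,0],[0,0,0,0,0,0]]]'

```text
clock: 7.65
tcp_pos: [0.584, -0.1956, 0.0696]
orientation: [0.0, 0.826, 0.564, -0.0]
wrist_force: [0.8, -0.4, -2.5]
finger_gap: 0.0341
grip_force: 50.6
```

```bash
python3 - <<'E'
from h import *
c=wrist("w6");print(c["p"],Rn.from_quat(c["q"]).as_euler("zyx"))
report(c,range(182,240,3),list(range(285,360,4)),172,322);print(pose()[0])
E
```

```text
[ 0.58401057 -0.1955608   0.06962481] [-1.19845446e+00 -5.08001711e-06  3.14146318e+00]
plate width 0.066495895 angles [1.2036 1.203  1.2015] pocket [ 0.5868224  -0.19553421] centre [ 0.56634164 -0.24872763]
rows [300.5 222.5] [300.5 304.5] len 0.04966007694508867 W [0.0357 0.0359 0.036  0.0352 0.0344 0.0345 0.0342 0.0344 0.034 ] x rel TCP [0.0018 0.0018 0.0018 0.0018 0.0018 0.0018 0.0015 0.0015 0.0017] y rel TCP 0.0007025612785531293
edge angle 1.2492782772449298 1.1475783765730927
blank must move: u 0.000332571143279628 n 0.0008392634472168536
[ 0.58400545 -0.19553572  0.06956416]
```

Request:
carry_out --increments '[[[0.0007,0.0018,0.003,0,0,0],[0.0007,0.0018,0.01,0,0,0],[0.0007,0.0018,0.018,0,0,0],[0.0007,0.0018,0.025,0,0,0],[0.0007,0.0018,0.028,0,0,0]]]'

```text
clock: 8.32
tcp_pos: [0.5848, -0.1954, 0.0551]
orientation: [-0.0, 0.826, 0.564, -0.0]
wrist_force: [0.2, 0.1, -3.1]
finger_gap: 0.0344
grip_force: 50.6
```

Request:
carry_out --increments '[[[0,0,0.002,0,0,0],[0,0,0.003,0,0,0],[0,0,0.003,0,0,0],[0,0,0.003,0,0,0]]]'

```text
clock: 8.82
tcp_pos: [0.5851, -0.1956, 0.0542]
orientation: [0.0, 0.826, 0.564, 0.0]
wrist_force: [0.4, -1.0, -2.7]
finger_gap: 0.0343
grip_force: 50.6
```

```bash
python3 - <<'E'
from h import *
c=wrist("w7");print(c["p"],Rn.from_quat(c["q"]).as_euler("zyx"),env.get_state()["wrist_force"],wproj(c,[[.6031,-.1535,.033]]))
report(c,range(187,240,3),list(range(285,360,4)),176,322)
a=c["frame"][130:400,230:420];cv2.imwrite("pics/w7c.png",cv2.resize(a,None,fx=2.2,fy=2.2,interpolation=2))
E
```

```text
[ 0.58507126 -0.19561295  0.05422203] [-1.19840935e+00  2.06650489e-04  3.14137301e+00] [-0.19538424 -0.49646828 -2.49471747] [[321.4567     175.98183037]]
plate width 0.06647132 angles [1.1994 1.1984 1.2018] pocket [ 0.5867901  -0.19550143] centre [ 0.5660763  -0.24860454]
rows [300.5 222.5] [300.5 304.5] len 0.04965263645900721 W [0.0357 0.0359 0.036  0.0352 0.0344 0.0345 0.0347 0.0344 0.034 ] x rel TCP [0.0017 0.0017 0.0017 0.0017 0.0017 0.0017 0.0017 0.0015 0.0017] y rel TCP 0.0006705319256309419
edge angle 1.2492302805495434 1.1475325509452143
blank must move: u 5.798492554719842e-05 n -0.00017220633279002584
```

View pics/w7c.png

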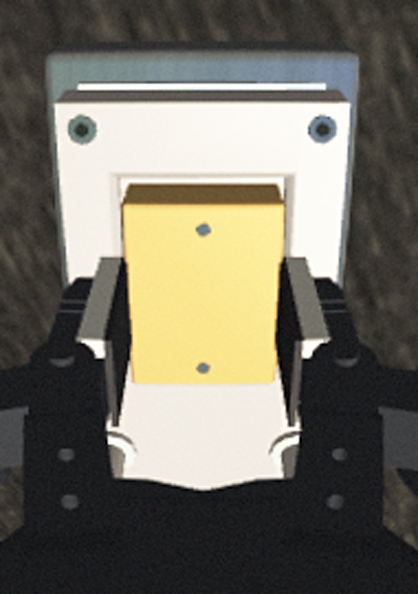

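The picture shows the blank inside the pocket, centred between the rims (crop 113–290 against blank 124–284) and about 1 mm off the floor. I'll lower the rest of the way and release.

Request:
carry_out --increments '[[[0,0,0.0015,0,0,0],[0,0,0.0018,0,0,0],[0,0,0.0018,0,0,0]]]'

```text
clock: 9.25
tcp_pos: [0.5851, -0.1956, 0.0534]
orientation: [0.0, 0.826, 0.564, 0.0]
wrist_force: [-0.9, -0.1, -0.2]
finger_gap: 0.0342
grip_force: 50.7
```

Request:
carry_out --increments '[[[0,0,0,0,0,0],[0,0,0,0,0,0],[0,0,0,0,0,0],[0,0,0,0,0,0]]]' --jaw 0.4 --squeeze 50

```text
clock: 9.75
tcp_pos: [0.585, -0.1956, 0.0533]
orientation: [0.0, 0.826, 0.564, 0.0]
wrist_force: [0.2, 0.4, -0.1]
finger_gap: 0.051
grip_force: 0.0
```

Request:
carry_out --increments '[[[0,0,-0.03,0,0,0],[0,0,-0.1,0,0,0],[0,0,-0.2,0,0,0],[0,0,-0.25,0,0,0],[0,0,-0.25,0,0,0]]]'

```text
clock: 10.38
tcp_pos: [0.5867, -0.1964, 0.182]
orientation: [0.003, 0.826, 0.564, 0.002]
wrist_force: [-0.5, -0.5, -0.5]
finger_gap: 0.051
grip_force: 0.0
```

```bash
python3 - <<'E'
from h import *
c=wrist("w8");p=c["p"];print(p)
print(wproj(c,[[.6031,-.1535,.033],[.5868,-.1955,.042],[.5662,-.2487,.082]]))
st,r,m=brass(c,wproj(c,[.5868,-.1955,.042])[0],.042);print(st,r)
# target: handle; tool x along pallet x (two options)
for a in (1.2015-np.pi/2,1.2015+np.pi/2): print(a,go(.5662,-.2487,.16,a))
print(env.get_state()["joint_pos"])
cv2.imwrite("pics/w8c.png",c["frame"])
E
```

```text
[ 0.58668738 -0.19635882  0.18202391]
[[318.54968443 138.5113627 ]
 [318.76630027 190.06664652]
 [319.10891031 268.76327132]]
[ 298  161   42   55 2158] (array([ 0.58734247, -0.19436317]), (50.668697357177734, 36.61244201660156), np.float64(1.1961019451198167))
-0.36929632679489655 [-0.1125  0.002   0.0398  0.0004 -0.0003  0.2495]
2.772296326794897 [-0.1125  0.002   0.0398  0.0004  0.0004 -0.2505]
[-4.52643491e-01  4.19866351e-01  2.78062816e-02  1.17556740e+00
 -9.24745898e-05  1.49054595e+00]
```

View pics/w8c.png

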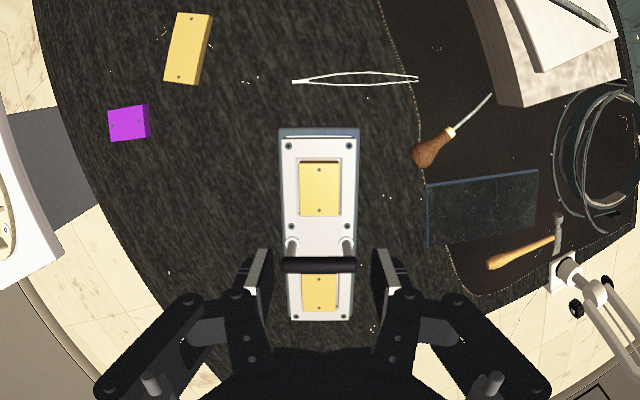

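The view shows the blank lying squarely in the pocket at (319,188) and the handle bar at (319,265). The fingers are clear. Next I'll turn 90° over the handle.

Request:
carry_out --increments '[[[-0.1125,0.002,0.04,0,0,-0.14],[-0.1125,0.002,0.04,0,0,-0.14],[-0.1125,0.002,0.04,0,0,-0.14],[-0.1125,0.002,0.04,0,0,-0.14],[-0.1125,0.002,0.04,0,0,-0.14]]]'

```text
clock: 11.05
tcp_pos: [0.5644, -0.2478, 0.1564]
orientation: [-0.002, 0.505, 0.863, -0.0]
wrist_force: [-0.0, 0.0, -0.6]
finger_gap: 0.0514
grip_force: 0.0
```

Request:
carry_out --increments '[[[0,0,0,0,0,-0.11],[0,0,0,0,0,-0.11],[0,0,0,0,0,-0.11],[0,0,0,0,0,-0.11],[0,0,0,0,0,-0.11]]]'

```text
clock: 11.68
tcp_pos: [0.5646, -0.2478, 0.1566]
orientation: [-0.001, 0.186, 0.983, 0.0]
wrist_force: [0.7, -0.2, -0.5]
finger_gap: 0.0513
grip_force: 0.0
```

Request:
carry_out --increments '[[[0,0,0,0,0,0],[0,0,0,0,0,0]]]'

```text
clock: 11.92
tcp_pos: [0.5653, -0.2482, 0.1578]
orientation: [-0.0, 0.186, 0.983, 0.0]
wrist_force: [-0.4, -0.1, -0.4]
finger_gap: 0.0513
grip_force: 0.0
```

```bash
python3 - <<'E'
from h import *
c=wrist("w9");p=c["p"];print(p,go(.5662,-.2487,.16,2.7725))
u=np.array([.3606,.9327,0]);n=np.array([.9327,-.3606,0]);C=np.array([.5662,-.2487,0])
pr=lambda x,y,z:wproj(c,C+n*x+u*y+[0,0,z])[0].round(1)
print("bar ends top",pr(.033,0,.082),pr(-.033,0,.082),"blank",pr(0,.057,.042),"loaded",pr(0,-.057,.042))
for nm,y in(("blank",.057),("loaded",-.057)):
    st,r,m=brass(c,pr(0,y,.042),.042);d=np.r_[r[0],0]-C;print(nm,r,"in pallet x,y",d@n,d@u)
v0,u0=pr(0,0,.082)[::-1]
g=c["frame"].max(2);
# dark bar pixels by depth: world heights
v,uu=np.mgrid[:400,:640];o,d=wrays(c,np.c_[uu.ravel(),v.ravel()].astype(float));f=Rn.from_quat(c["q"]).apply(c["T_tool_cam"][:3,2])
P=o+d*(c["z_map"].ravel()/(d@f))[:,None];Q=P-C
X,Y,Z=Q@n,Q@u,P[:,2]
m=(abs(X)<.04)&(abs(Y)<.025)&(Z>.06)&(Z<.1)&(c["z_map"].ravel()>0)
print(m.sum(),"bar z pct",np.percentile(Z[m],[2,50,90]),"x",np.percentile(X[m],[1,99]),)
t=m&(Z>np.percentile(Z[m],50)-.004);print("y",np.percentile(Y[t],[1,50,99]),np.polyfit(X[t],Y[t],1))
E
```

```text
[ 0.56526763 -0.24821144  0.15783505] [-0.0019 -0.0002 -0.004  -0.     -0.     -0.0007]
bar ends top [321.7 258.8] [321.1 172. ] blank [389.9 198.7] loaded [253.1 199.3]
blank (array([ 0.58566168, -0.19589914]), (51.487762451171875, 37.540931701660156), np.float64(1.205780538311437)) in pallet x,y -0.0008880794091797387 0.05626524525329588
loaded (array([ 0.54514771, -0.30021091]), (52.202816009521484, 35.92734146118164), np.float64(1.2064515217480825)) in pallet x,y -0.0010606424157714837 -0.055635680491332995
1555 bar z pct [0.07687479 0.08169835 0.08274705] x [-0.03317462  0.0304561 ]
y [-6.21961339e-03  8.41980284e-05  6.14576335e-03] [-5.14228939e-03  6.13550540e-05]
```

View pics/w9.png

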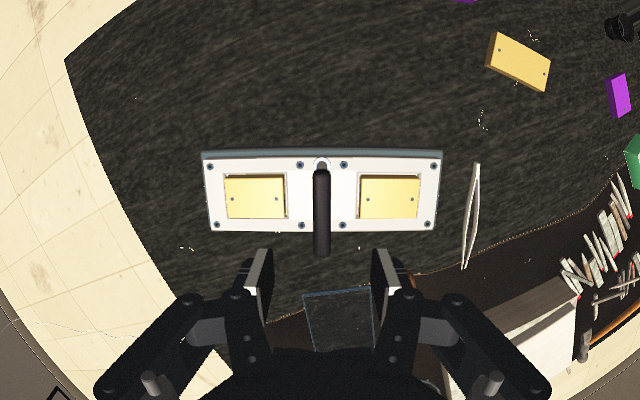

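The view shows both blanks square in their pockets at (389,198) and (253,198). The bar lies along the picture at (321,170–255), with its top measured at 82 mm as stated.

```bash
python3 -c "
from h import *
print(pose()[0],go(.5645,-.2496,.074,2.7725))"
```

```text
[ 0.56536441 -0.24824669  0.1579938 ] [ 0.0006 -0.0031  0.168  -0.     -0.     -0.0007]
```

Request:
carry_out --increments '[[[0.0006,-0.003,0.06,0,0,-0.0005],[0.0006,-0.003,0.12,0,0,-0.0005],[0.0006,-0.003,0.155,0,0,-0.0005],[0.0006,-0.003,0.166,0,0,-0.0005],[0.0006,-0.003,0.166,0,0,-0.0005]]]'

```text
clock: 12.6
tcp_pos: [0.5647, -0.2496, 0.0753]
orientation: [-0.0, 0.184, 0.983, -0.0]
wrist_force: [-0.7, 0.3, 1.3]
finger_gap: 0.0513
grip_force: 0.0
```

Request:
carry_out --increments '[[[0,0,0,0,0,0],[0,0,0,0,0,0],[0,0,0,0,0,0]]]'

```text
clock: 12.98
tcp_pos: [0.5649, -0.2498, 0.0758]
orientation: [0.0, 0.184, 0.983, -0.0]
wrist_force: [-0.6, -0.3, 0.4]
finger_gap: 0.0513
grip_force: 0.0
```

```bash
python3 -c "
from h import *
print(pose()[0],pose()[1].as_euler('zyx'),go(.5645,-.2496,.074,2.7725))"
```

```text
[ 0.56490817 -0.24979428  0.07579529] [-2.77227532e+00  8.30160652e-04  3.14097256e+00] [ 0.0009  0.0001  0.0036 -0.      0.0002 -0.    ]
```

Request:
carry_out --increments '[[[0,0,0.003,0,0,0],[0,0,0.003,0,0,0],[0,0,0.003,0,0,0],[0,0,0.003,0,0,0],[0,0,0.003,0,0,0]]]' --jaw 1 --squeeze 80

```text
clock: 13.6
tcp_pos: [0.5647, -0.2494, 0.0738]
orientation: [0.0, 0.184, 0.983, 0.0]
wrist_force: [0.0, 1.7, 0.5]
finger_gap: 0.0117
grip_force: 78.9
```

Request:
carry_out --increments '[[[0,0,0,0,0,0],[0,0,0,0,0,0]]]'

```text
clock: 13.85
tcp_pos: [0.5647, -0.2494, 0.0738]
orientation: [0.0, 0.183, 0.983, 0.0]
wrist_force: [-0.1, 2.1, 3.2]
finger_gap: 0.0116
grip_force: 78.9
```

Request:
carry_out --increments '[[[0,0,-0.003,0,0,0],[0,0,-0.008,0,0,0],[0,0,-0.014,0,0,0],[0,0,-0.021,0,0,0],[0,0,-0.028,0,0,0]]]'

```text
clock: 14.48
tcp_pos: [0.5646, -0.2497, 0.0879]
orientation: [-0.0, 0.184, 0.983, -0.0]
wrist_force: [-0.8, 0.2, -8.8]
finger_gap: 0.0115
grip_force: 77.9
```

```bash
python3 - <<'E'
from h import *
c=wrist("w10");s=env.get_state();print(s["tcp_pos"],s["wrist_force"],s["ft_torque"],pose()[1].as_euler('zyx'))
E
```

```text
[ 0.56490585 -0.24980099  0.08849026] [ 0.0851077   0.30190329 -7.30708207] [-0.07020822  0.0084089   0.05708421] [-2.77233513e+00  6.83537940e-04  3.14099893e+00]
```

View pics/w10.png

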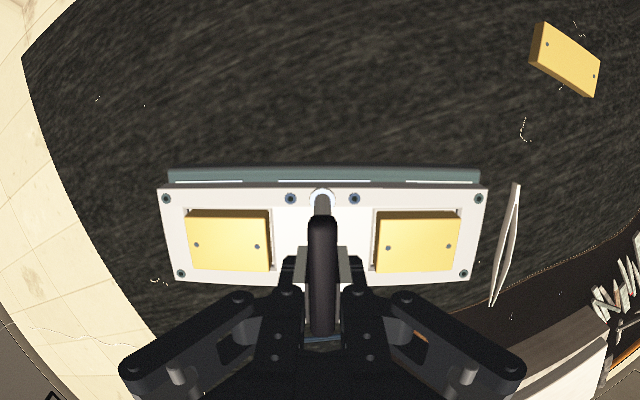

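The bar is pinched at (322,270) and the pallet is up about 14 mm. It is level (corner screws on both sides at row 198) and both blanks are seated. I'll continue the lift.

Request:
carry_out --increments '[[[0,0,-0.012,0,0,0],[0,0,-0.028,0,0,0],[0,0,-0.048,0,0,0],[0,0,-0.068,0,0,0],[0,0,-0.088,0,0,0]]]'

```text
clock: 15.15
tcp_pos: [0.5648, -0.2497, 0.1327]
orientation: [0.0, 0.184, 0.983, -0.0]
wrist_force: [0.2, -0.9, -8.3]
finger_gap: 0.0115
grip_force: 78.0
```

Request:
carry_out --increments '[[[0,0,-0.02,0,0,0],[0,0,-0.04,0,0,0],[0,0,-0.058,0,0,0],[0,0,-0.07,0,0,0],[0,0,-0.076,0,0,0]]]'

```text
clock: 15.78
tcp_pos: [0.5647, -0.2497, 0.1701]
orientation: [0.0, 0.184, 0.983, -0.0]
wrist_force: [0.6, -0.1, -7.9]
finger_gap: 0.0115
grip_force: 78.1
```

Request:
carry_out --increments '[[[0,0,0,0,0,0],[0,0,0,0,0,0],[0,0,0,0,0,0],[0,0,0,0,0,0],[0,0,0,0,0,0]]]'

```text
clock: 16.4
tcp_pos: [0.5646, -0.2496, 0.1696]
orientation: [-0.0, 0.184, 0.983, -0.0]
wrist_force: [-0.8, 0.1, -9.0]
finger_gap: 0.0117
grip_force: 78.0
```

```bash
python3 - <<'E'
from h import *
c=wrist("w11");p,R=pose();s=env.get_state();print(s["tcp_pos"],s["wrist_force"],s["ft_torque"],np.abs(s["qvel"]).max(),R.as_euler('zyx'))
# fit plane to plate top via wrist depth, tool-relative; and blank tops
v,uu=np.mgrid[:400,:640];o,d=wrays(c,np.c_[uu.ravel(),v.ravel()].astype(float));f=Rn.from_quat(c["q"]).apply(c["T_tool_cam"][:3,2])
P=o+d*(c["z_map"].ravel()/(d@f))[:,None];fr=c["frame"].reshape(-1,3)
u=np.array([.3606,.9327,0]);n=np.array([.9327,-.3606,0]);Q=P-p;X,Y=Q@n,Q@u
zp=p[2]-.041
m=(abs(X)<.031)&(abs(Y)<.1)&(abs(Y)>.012)&(abs(P[:,2]-zp)<.02)&(fr.min(1)>190)
co=np.linalg.lstsq(np.c_[X[m],Y[m],np.ones(m.sum())],P[m,2],rcond=None)[0];print("plate top plane slope x,y, z",co)
for y in(.057,-.057):
    b=(abs(X)<.015)&(abs(Y-y)<.02)&(abs(P[:,2]-zp)<.03)&(fr[:,0]<170)&(fr[:,2]>190)
    k=np.linalg.lstsq(np.c_[X[b],Y[b]-y,np.ones(b.sum())],P[b,2],rcond=None)[0];print("blank",b.sum(),k,"above plate",k[2]-co[1]*y-co[2])
E
```

```text
[ 0.56460646 -0.24957222  0.16963253] [-0.25334926  1.26485798 -7.64765335] [-0.03927636  0.01182179 -0.02179681] 0.0026583587876584653 [-2.77237054e+00 -9.65366698e-05  3.14158325e+00]
plate top plane slope x,y, z [ 0.00074645 -0.00137726  0.12895462]
blank 2724 [ 0.00113929 -0.00105966  0.13800856] above plate 0.009132443259821543
blank 1993 [-5.54158997e-04  3.14706996e-05  1.38063795e-01] above plate 0.0090306742927512
```

View pics/w11.png

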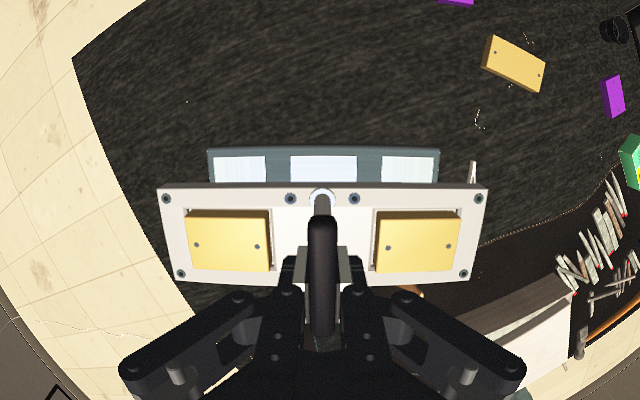

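The picture shows the pallet held level above its base (base behind it at rows 150–185), with both blanks 9 mm proud and square at (228,240) and (418,240). It is 96 mm up and steady, so I'm handing in.

```bash
python3 -c "
from workcell import env
print(env.hand_in())"
```

```text
the job is handed in; nothing more can be done
None
```

The matching blank is seated flat and square in the empty pocket, and the pallet is held by its handle, level and steady about 96 mm straight above its base; I handed the job in at about 16.5 s, but `hand_in()` returned no verdict.

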